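# Unstack the mincer kit

## Task

The cleaned mincer kit is piled on its spare-parts box. First take the two-winged knife off, turn it to match the flattened shaft stub in the grey block and slide it fully down onto the stub; then lay each of the two hole plates flat in the round holder made for its size; last of all, set the spare-parts box flat inside the oblong steel tray, lid up, and let go of everything.

Things in the scene. Friction and masses are not known exactly. Their poses are not given: they have to be found in the camera images.
- knife_c (a point): Steel knife, upright on the large plate: oblong hub 34 (x) x 24 (y) x 30 mm high, two wings along +-x at its foot, 10 thick, 14 wide, 58 mm tip to tip. Oblong bore 19.5 (x) x 13.5 mm (y) right through the hub, bottom to top. Grip the hub across y (24 mm). Point: hub centre, 15 mm above the underside; z up. Half a turn about z gives the same shape. 0.15 kg.
- plate_l_c (a point): Large hole plate: steel disc 62 mm across, 16 mm thick, with few coarse holes drawn on top, lying on one end of the box lid under the knife. The point is the disc's centre, 8 mm above its underside. About 0.32 kg; gripped across its rim.
- plate_s_c (a point): Small hole plate: steel disc 46 mm across, 16 mm thick, with many fine holes drawn on top, lying on the other end of the box lid, its centre about 84 mm from the large plate's. The point is the disc's centre, 8 mm above its underside. About 0.18 kg; gripped across its rim.
- box_c (a point): Closed spare-parts box, white with a fixed blue lid, 160 (x) x 60 (y) x 40 mm high (the end latches make it 165 mm long, look only), on the table under the plates. Point: its centre, 20 mm above the underside. Half a turn about z gives the same shape. About 0.4 kg; grip it across y (60 mm).
- shaft_seat (a point): Fixed grey block 90 x 90 x 40 mm high; on it a round steel shoulder 36 mm across, 6 mm high, and on that an upright oblong stub 16 (x) x 10 (y) mm, 26 mm tall, top 5 mm rounded. Point: centre of the shoulder's top, 46 mm above the table, where the knife's underside comes to rest. x is the long way of the stub, as of the knife's bore: the knife fits at equal yaw or half a turn off.
- holder_l_seat (a point): Large round holder, fixed grey plastic dish: inside 82 mm across, rim 4 mm wide and 8 mm above the table, floor 3 mm thick. The point is the centre of its floor, 3 mm above the table. Place of the large hole plate.
- holder_s_seat (a point): Small round holder, fixed grey plastic dish: inside 62 mm across, rim 4 mm wide and 8 mm above the table, floor 3 mm thick. The point is the centre of its floor, 3 mm above the table. Place of the small hole plate.
- tray_floor (a point): Fixed oblong steel tray, open on top: inside 184 mm (its x) by 84 mm (its y), walls 4 mm thick and 12 mm above the table, floor 4 mm thick. The point is the centre of its floor, 4 mm above the table. Place of the box, long side along long side.

How it is judged:
On the way, in this order (a step that is already met when the one before it is completed fails the run):
1. the knife is fully down on the shaft stub, keyed to it, and released (horizontal distance between knife_c and shaft_seat below 0.004 m and z of knife_c in the frame of shaft_seat between 0.012 and 0.0185 m and angle between the x axis of knife_c and the x axis of shaft_seat, either way round below 0.3 rad and angle between knife_c's own z axis and vertical below 0.12 rad and contact force between the fingers and knife below 0.05 N), for 0.2 s.
2. both hole plates lie flat in the holders of their own size, released (horizontal distance between plate_l_c and holder_l_seat below 0.0125 m and z of plate_l_c in the frame of holder_l_seat below 0.011 m and angle between each of plate_l_c, plate_s_c's own z axis and vertical below 0.1 rad and horizontal distance between plate_s_c and holder_s_seat below 0.0105 m and z of plate_s_c in the frame of holder_s_seat below 0.011 m and contact force between the fingers and plate_l below 0.05 N and contact force between the fingers and plate_s below 0.05 N), for 0.2 s.
3. the box stands flat in the tray, released (horizontal distance between box_c and tray_floor below 0.02 m and z of box_c in the frame of tray_floor below 0.024 m and angle between box_c's own z axis and vertical below 0.08 rad and angle between the x axis of box_c and the x axis of tray_floor, either way round below 0.2 rad and contact force between the fingers and box below 0.05 N), for 0.2 s.
At the end, for the whole second after the job is handed in: Knife on the stub within 4 mm and 17 degrees, underside within 3.5 mm of the shoulder; each plate flat in the holder of its size (within 3 mm of the floor, inside the rim); box lid up, flat in the tray (within 4 mm of its floor, inside its walls); all released and at rest (horizontal distance between knife_c and shaft_seat below 0.004 m and z of knife_c in the frame of shaft_seat between 0.012 and 0.0185 m and angle between the x axis of knife_c and the x axis of shaft_seat, either way round below 0.3 rad and angle between knife_c's own z axis and vertical below 0.12 rad and horizontal distance between plate_l_c and holder_l_seat below 0.0125 m and z of plate_l_c in the frame of holder_l_seat below 0.011 m and angle between each of plate_l_c, plate_s_c's own z axis and vertical below 0.1 rad and horizontal distance between plate_s_c and holder_s_seat below 0.0105 m and z of plate_s_c in the frame of holder_s_seat below 0.011 m and horizontal distance between box_c and tray_floor below 0.02 m and z of box_c in the frame of tray_floor below 0.024 m and angle between box_c's own z axis and vertical below 0.08 rad and angle between the x axis of box_c and the x axis of tray_floor, either way round below 0.2 rad and linear speed of each of knife, plate_l, plate_s, box below 0.02 m/s); the robot touches nothing.
It fails at once if the box is turned over (angle between box_c's own z axis and vertical above 0.8 rad).
It also fails if it takes over 131 s, if anything falls off the work surface, if the arm or the gripper's body presses on something with over 40 N, if the wrist force passes 120 N, or if a joint passes its speed limit or range.

## Robot

A 7-joint arm with a two-finger parallel gripper is mounted at the origin on the work surface. World frame = base frame: x ahead of the robot, y to its left, z up, the work surface at z = 0. Lengths are in m, angles in rad, forces in N, time in s.
With the tool pointing down it reaches from about 0.4 to 0.85 m from the base axis. Payload 4.4 kg.
Tool frame: the origin (TCP) lies where the fingers leave the gripper's body, on its centre line; the fingertips stand 97 mm ahead of it and the grasp point (between the pads) lies 78 mm ahead of it; z points along the fingers, y is the direction in which the jaws open and shut (so a half turn about z gives the same grasp; the last joint's range is limited). The gripper opens to 94 mm and grips with 3 to 60 N. Pads are 16 mm wide; open, the fingers measure 119 mm over their backs; the gripper's body (75 mm by 177 mm) begins 78 mm behind the grasp point.
Start: joints at [-1.251, 0.628, 0.038, 1.517, -0.027, 0.996, -0.02], TCP at [0.245, 0.602, 0.303] pointing down, gripper open.
Joint ranges: [-3.06, 3.06], [-0.37, 2.12], [-1.25, 1.32], [0.18, 2.47], [-1.1, 4.24], [0.23, 1.98], [-2.94, 2.94]. Speed limits (rad/s): [2.57, 2.57, 3.14, 3.14, 3.14, 3.14, 3.14].

## Interface

Orientations are given as a 3x3 rotation matrix whose columns are the frame's x, y, z axes.
In Python, from station import robot, eyes gives the robot as it stands. Calls block until the motion is done:
- robot.movep(position, orientation): joint-space move of the TCP to a pose.
- robot.movel(position, frame=None, v=0.15): straight line of the TCP; frame=None keeps the orientation; v is the mean speed in m/s.
- robot.set_joints(angles): joint-space move.
- robot.gripper_open() and robot.clamp(): open the fingers fully, or close them until they stop; the grip force is fixed at half the most.
- robot.wait(seconds).
- robot.inverse_kinematics(position, orientation): joint angles nearest the present ones, or None.
- robot.get_obs(): the state.
- eyes.grab_frame(name): name is "side" or "top"; returns a dict with "frame" (384x512x3 uint8, blue, green, red), "fovy" (degrees; the focal length in pixels is half the picture's height over the tangent of half this angle, whatever the lens; pixels are square), "cx", "cy" (the principal point, pixels), "dist" ([k1, k2, p1, p2, k3] as OpenCV has them; the pictures are not rectified), "rvec" (rotation vector, rad) and "tvec" (3), from world to camera coordinates, as OpenCV has them. Camera axes: x right, y down, z forward; pixel columns grow to the right and rows downward; lengths in m; the calibration is good to about 2 mm. A picture is of the moment at which its call begins. There is no depth.
A pose or a line that the arm cannot do raises robot.Unreachable and nothing moves.
- robot.sign_off(): hands the job in, once; it reports no verdict.
The state is a dict: "clock": time; "joints": joint angles; "dq": joint speeds; "joint_torque": joint torques, N m; "position": TCP position; "orientation": TCP orientation; "wrist_force": force on the tool from outside, world axes, zero at the start; "wrist_torque": the same for the moment, N m; "grip_width": finger opening in m.
Only numpy, scipy, OpenCV 4.12 (cv2) and the standard library are available. Lean on these libraries where they do the work, as an engineer would, in place of code of your own. Each camera call takes 0.05 s, during which the arm holds its last target.

## Working session

There is one attempt and no reset: what is moved stays moved. The work goes in short steps, each a Python script; the robot and the scene stay as the last script left them, time stands still between calls to the robot, and variables do not carry over. Pictures are saved under pics/ and viewed, and the job is handed in when it is done.

```bash
ls; mkdir -p pics; python3 - <<'E'
from station import robot, eyes
import cv2
for n in("top","side"):
    f=eyes.grab_frame(n); cv2.imwrite(f"pics/{n}0.png",f["frame"])
    print(n,{k:v for k,v in f.items() if k!="frame"})
o=robot.get_obs();print(o)
E
```

```text
pics
top {'fovy': 57.14232215605674, 'cx': 253.4545960245307, 'cy': 190.4455111442737, 'dist': array([-0.09255609,  0.        ,  0.        ,  0.        ,  0.        ]), 'rvec': array([ 2.12626372, -2.18487057,  0.0772782 ]), 'tvec': array([0.03535169, 0.56023666, 0.96837859])}
side {'fovy': 45.73629381081527, 'cx': 260.55452435504424, 'cy': 191.8668339736415, 'dist': array([-0.14294363,  0.        ,  0.        ,  0.        ,  0.        ]), 'rvec': array([ 2.2849779 , -0.17105474,  0.10080005]), 'tvec': array([-0.53049397,  0.09718514,  1.08781364])}
{'clock': 0.1, 'joints': array([-1.25079658,  0.62923303,  0.0384329 ,  1.51824366, -0.02697566,
        0.9963276 , -0.01999916]), 'dq': array([-0.00126764, -0.00153997,  0.00106177, -0.00303122,  0.00094896,
       -0.00080398, -0.00163198]), 'joint_torque': array([ 1.74509816e-03, -5.50792587e+01,  1.14689358e+00, -1.87117213e+01,
       -5.21924312e-02,  1.93276245e-02,  3.76380194e-05]), 'position': array([0.24440142, 0.60183439, 0.30186688]), 'orientation': array([[-9.26506910e-01,  3.76277256e-01, -6.10386107e-04],
       [ 3.76277750e-01,  9.26505563e-01, -1.58021764e-03],
       [-2.90738359e-05, -1.69375728e-03, -9.99998565e-01]]), 'wrist_force': array([0.89526381, 0.03509935, 0.09713782]), 'wrist_torque': array([-0.04011644, -0.0266606 ,  0.00372791]), 'grip_width': 0.09416173762000211}
```

View pics/top0.png

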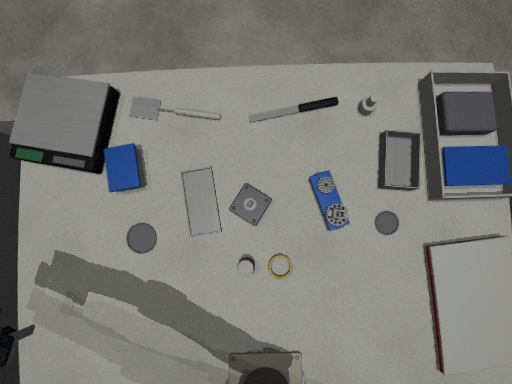

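View pics/side0.png

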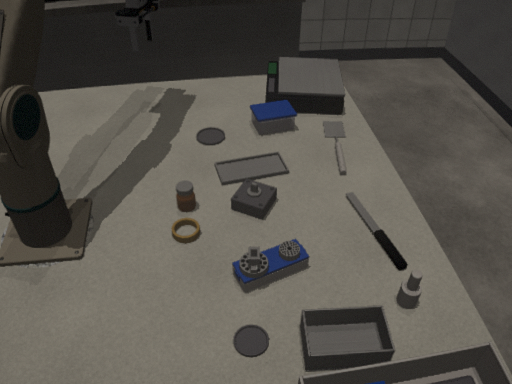

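```bash
cat > h.py <<'E'
from station import robot, eyes
import cv2, numpy as np
def cam(n):
    f=eyes.grab_frame(n); fr=f["frame"]; fl=fr.shape[0]/2/np.tan(np.radians(f["fovy"])/2)
    K=np.array([[fl,0,f["cx"]],[0,fl,f["cy"]],[0,0,1]]); R=cv2.Rodrigues(np.array(f["rvec"]))[0]
    return dict(im=fr,K=K,d=np.array(f["dist"]),R=R,t=np.array(f["tvec"]),r=np.array(f["rvec"]))
def toplane(c,px,z):
    px=np.asarray(px,float).reshape(-1,1,2)
    u=cv2.undistortPoints(px,c["K"],c["d"]).reshape(-1,2)
    D=np.c_[u,np.ones(len(u))]@c["R"]; C=-c["R"].T@c["t"]
    s=(z-C[2])/D[:,2]; return C+s[:,None]*D
def proj(c,P):
    return cv2.projectPoints(np.asarray(P,float).reshape(-1,3),c["r"],c["t"],c["K"],c["d"])[0].reshape(-1,2)
def crop(im,x0,y0,x1,y1,s,name):
    cv2.imwrite(name,cv2.resize(im[y0:y1,x0:x1],None,fx=s,fy=s,interpolation=cv2.INTER_CUBIC))
def ortho(c,z,x0,x1,y0,y1,mm=1.0):
    """rectified view of plane z; image up=+x, left=+y, mm per px"""
    xs=np.arange(x1,x0,-mm/1000); ys=np.arange(y1,y0,-mm/1000)
    X,Y=np.meshgrid(xs,ys,indexing='ij')
    p=proj(c,np.c_[X.ravel(),Y.ravel(),np.full(X.size,z)]).astype(np.float32).reshape(X.shape+(2,))
    return cv2.remap(c["im"],p[...,0],p[...,1],cv2.INTER_CUBIC)
E
python3 - <<'E'
from h import *
t=cam("top");s=cam("side")
for n,c in(("t",t),("s",s)): print(-c["R"].T@c["t"])
for nm,p in dict(tray=(201,201),hl=(142,237),hs=(387,222),block=(250,204),box=(330,200)).items(): print(nm,toplane(t,p,0.01))
crop(t["im"],170,160,370,300,4,"pics/tc.png")
crop(s["im"],190,140,330,300,5,"pics/sc.png")
E
```

```text
[ 0.46028114 -0.00756068  1.02027255]
[ 0.39270592 -0.82641778  0.79813723]
tray [[0.5365807  0.17312092 0.01      ]]
hl [[0.43639836 0.34768808 0.01      ]]
hs [[ 0.46111526 -0.3594712   0.01      ]]
block [[0.52406901 0.03155451 0.01      ]]
box [[ 0.52905816 -0.19814383  0.01      ]]
```

View pics/tc.png

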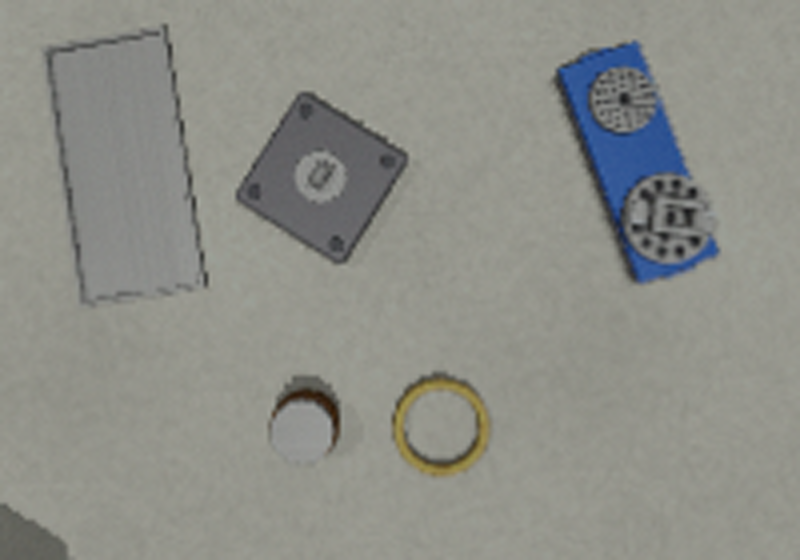

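View pics/sc.png

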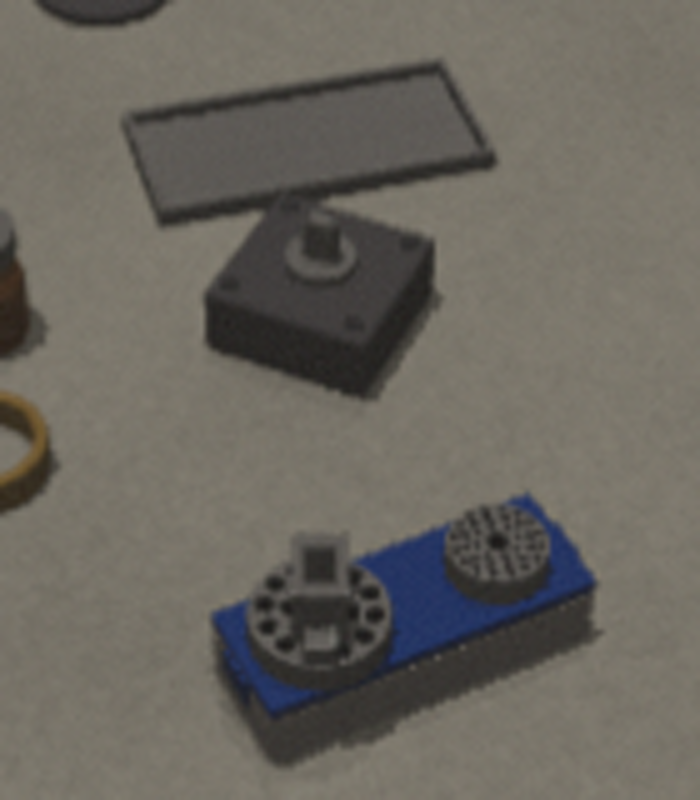

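```bash
python3 - <<'E'
from h import *
t=cam("top");s=cam("side")
def sb(z,cx,cy,r,name):
    ims=[cv2.resize(ortho(c,z,cx-r,cx+r,cy-r,cy+r,0.5),(390,390)) for c in(t,s)]
    cv2.imwrite(name,np.hstack(ims))
sb(0.086,0.51,-0.2,0.06,"pics/kn86.png")
sb(0.04,0.52,0.03,0.075,"pics/bl40.png")
E
```

```text
(no output)
```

View pics/kn86.png

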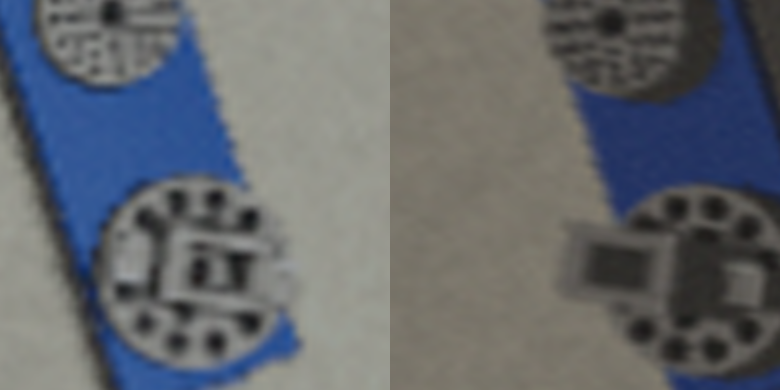

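View pics/bl40.png

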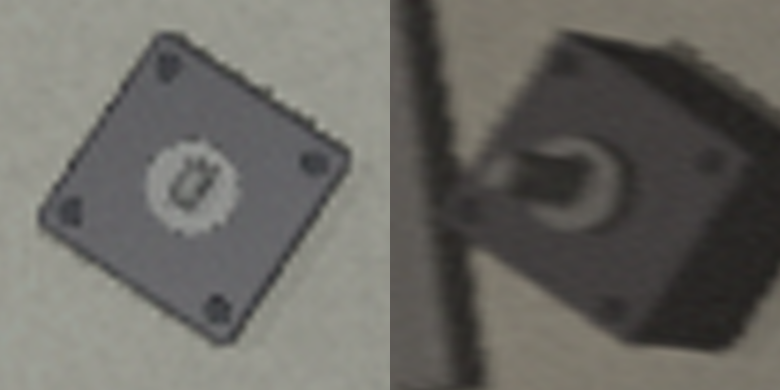

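```bash
python3 - <<'E'
from h import *
t=cam("top");s=cam("side")
def eq(c): return cv2.normalize(c,None,0,255,cv2.NORM_MINMAX)
def sb(z,cx,cy,r,name):
    ims=[eq(cv2.resize(ortho(c,z,cx-r,cx+r,cy-r,cy+r,r*2000/390),(390,390))) for c in(t,s)]
    cv2.imwrite(name,np.hstack(ims))
# stub centre estimate
sb(0.072,0.522,0.032,0.03,"pics/st72.png")
sb(0.046,0.522,0.032,0.03,"pics/st46.png")
sb(0.086,0.487,-0.207,0.036,"pics/kn86b.png")
a=[cv2.imread(f"pics/{n}.png") for n in("st72","st46")]
cv2.imwrite("pics/st.png",cv2.resize(np.vstack(a),(600,600)))
E
```

```text
(no output)
```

View pics/st.png

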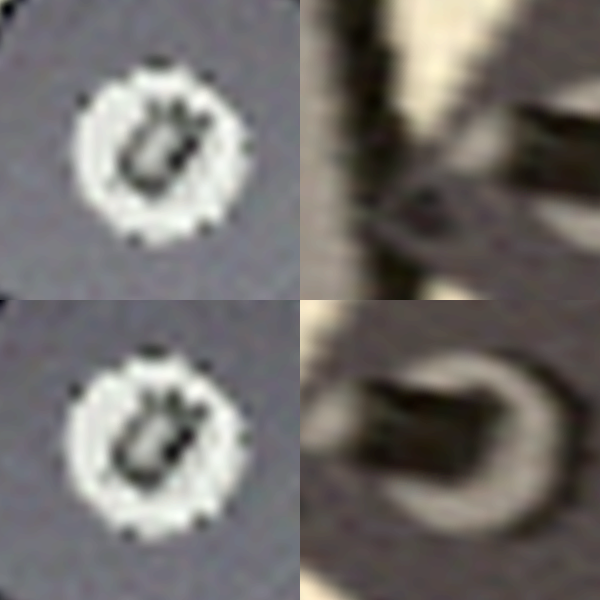

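View pics/kn86b.png

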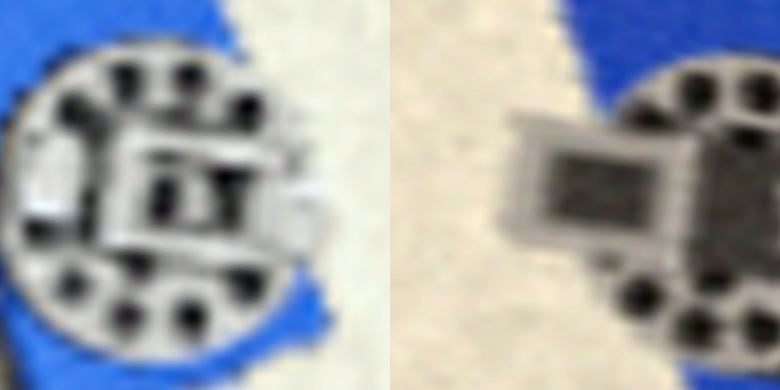

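```bash
cat >> h.py <<'E'
def o2w(p,x1,y1,mm): # ortho px (col,row) -> world
    return np.array([x1-p[1]*mm/1000, y1-p[0]*mm/1000])
def rectpose(mask,x1,y1,mm):
    cs,_=cv2.findContours(mask,cv2.RETR_EXTERNAL,cv2.CHAIN_APPROX_NONE)
    c=max(cs,key=cv2.contourArea); (cx,cy),(w,h),a=cv2.minAreaRect(c)
    b=cv2.boxPoints(((cx,cy),(w,h),a)); W=np.array([o2w(p,x1,y1,mm) for p in b])
    e0=W[1]-W[0]; e1=W[2]-W[1]
    L=e0 if np.linalg.norm(e0)>np.linalg.norm(e1) else e1
    return W.mean(0),np.array([np.linalg.norm(e0),np.linalg.norm(e1)])*1000,np.degrees(np.arctan2(L[1],L[0])),c
def circ(mask,x1,y1,mm):
    cs,_=cv2.findContours(mask,cv2.RETR_EXTERNAL,cv2.CHAIN_APPROX_NONE)
    c=max(cs,key=cv2.contourArea); h=cv2.convexHull(c)
    (x,y),(a,b),_=cv2.fitEllipse(h.astype(np.float32)); return o2w((x,y),x1,y1,mm),(a*mm,b*mm)
E
python3 - <<'E'
from h import *
t=cam("top");s=cam("side"); mm=.5
def O(c,z,cx,cy,r): return ortho(c,z,cx-r,cx+r,cy-r,cy+r,mm),cx+r,cy+r
for n,c in(("top",t),("side",s)):
    # shoulder
    im,x1,y1=O(c,.046,.522,.032,.026); g=cv2.cvtColor(im,6)
    th,m=cv2.threshold(g,0,255,cv2.THRESH_OTSU); 
    print(n,"shoulder",th,circ(m,x1,y1,mm))
    im,x1,y1=O(c,.04,.522,.032,.075 if n=="top" else .07); g=cv2.cvtColor(im,6)
    th,m=cv2.threshold(g,0,255,cv2.THRESH_OTSU); m=cv2.bitwise_not(m); print(n,"block",th,rectpose(m,x1,y1,mm)[:3]); cv2.imwrite(f"pics/mb_{n}.png",m)
    for nm,cx,cy in(("hl",.436,.348),("hs",.461,-.36)):
        im,x1,y1=O(c,.008,cx,cy,.065); g=cv2.cvtColor(im,6)
        th,m=cv2.threshold(g,0,255,cv2.THRESH_OTSU); m=cv2.bitwise_not(m); print(n,nm,th,circ(m,x1,y1,mm)); cv2.imwrite(f"pics/m{nm}_{n}.png",np.hstack([g,m]))
    im,x1,y1=O(c,.04,.525,-.195,.12)
    hsv=cv2.cvtColor(im,cv2.COLOR_BGR2HSV); m=cv2.inRange(hsv,(100,120,30),(130,255,255)); print(n,"lid",rectpose(m,x1,y1,mm)[:3]); cv2.imwrite(f"pics/mlid_{n}.png",m)
    im,x1,y1=O(c,.012,.537,.173,.13); cv2.imwrite(f"pics/tray_{n}.png",im)
E
python3 -c "
import cv2,numpy as np
r=lambda f:cv2.resize(cv2.imread('pics/'+f),(260,260))
cv2.imwrite('pics/mm.png',np.vstack([np.hstack([r(f+'_'+n+'.png') for f in ('mb','mlid','tray')]) for n in('top','side')]))"
```

```text
top shoulder 118.0 (array([0.522484, 0.031171]), (35.672569274902344, 36.393470764160156))
top block 122.0 (array([0.5231129 , 0.02985699], dtype=float32), array([95.91206 , 93.347305], dtype=float32), np.float32(-33.88696))
top hl 117.0 (array([0.43474666, 0.35077813]), (91.3506088256836, 92.84298706054688))
top hs 116.0 (array([ 0.45991592, -0.35818193]), (70.59953308105469, 72.18696594238281))
top lid (array([ 0.52765   , -0.18920001], dtype=float32), array([ 60.241367, 163.0154  ], dtype=float32), np.float32(-161.56505))
side shoulder 71.0 (array([0.52369696, 0.02968097]), (36.346439361572266, 38.12592697143555))
side block 82.0 (array([0.5267572 , 0.02879837], dtype=float32), array([137.20749, 142.31857], dtype=float32), np.float32(-175.18309))
side hl 88.0 (array([0.43533974, 0.34358414]), (91.39134216308594, 101.55389404296875))
side hs 88.0 (array([ 0.45996198, -0.36583938]), (70.86994934082031, 73.2553939819336))
side lid (array([ 0.55412495, -0.187125  ], dtype=float32), array([ 59.4508 , 105.77816], dtype=float32), np.float32(-161.56505))
```

View pics/mm.png

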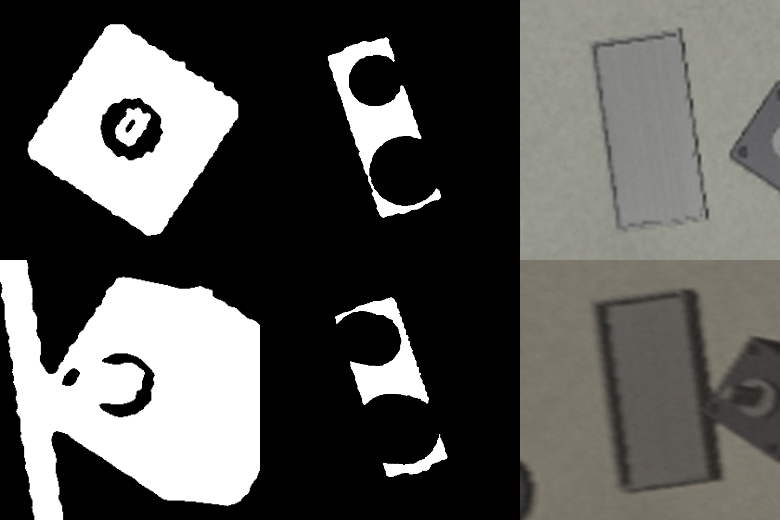

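```bash
python3 - <<'E'
from h import *
t=cam("top");s=cam("side"); mm=.25
cx,cy,r=.4875,-.2085,.012
im=ortho(s,.086,cx-r,cx+r,cy-.016,cy+.016,mm);g=cv2.cvtColor(im,6)
th,m=cv2.threshold(g,0,255,cv2.THRESH_OTSU+cv2.THRESH_BINARY_INV)
print("bore side",rectpose(m,cx+r,cy+.016,mm)[:3])
mo=cv2.moments(m,True); print(o2w((mo['m10']/mo['m00'],mo['m01']/mo['m00']),cx+r,cy+.016,mm), 0.5*np.degrees(np.arctan2(2*mo['mu11'],mo['mu20']-mo['mu02'])))
cv2.imwrite("pics/bore.png",cv2.resize(np.hstack([g,m]),None,fx=3,fy=3))
# plates: non-blue within circle, edge via lid-mask complement; fit circle to gray/blue boundary
mm=.5
for n,c in(("top",t),("side",s)):
  for nm,px,py,R in(("L",.4875,-.203,31),("S",.567,-.178,23)):
    r=.05
    im=ortho(c,.056,px-r,px+r,py-r,py+r,mm)
    hsv=cv2.cvtColor(im,cv2.COLOR_BGR2HSV); b=cv2.inRange(hsv,(100,120,30),(130,255,255))
    e=cv2.Canny(cv2.GaussianBlur(b,(5,5),0),50,150); p=np.argwhere(e)[:,::-1].astype(float)
    # robust circle with known radius
    from scipy.optimize import least_squares
    c0=np.array([100.,100.]); 
    for tol in(16,10,6,4):
        q=p[np.abs(np.linalg.norm(p-c0,axis=1)-R/mm)<tol]
        c0=least_squares(lambda v:np.linalg.norm(q-v,axis=1)-R/mm,c0,loss='soft_l1').x
    print(n,nm,o2w(c0,px+r,py+r,mm),len(q),np.abs(np.linalg.norm(q-c0,axis=1)-R/mm).mean()*mm)
E
```

```text
bore side (array([ 0.48762983, -0.20999315], dtype=float32), array([13.886964, 20.410986], dtype=float32), np.float32(-98.61568))
[ 0.48829001 -0.21061467] -14.373426856672577
top L [ 0.48680852 -0.20453066] 337 0.5848303977074262
top S [ 0.56895355 -0.17765808] 288 0.6348201961816328
side L [ 0.48826815 -0.20907159] 122 0.5828258453537349
side S [ 0.57073773 -0.18149814] 129 0.7170103969533563
```

View pics/bore.png

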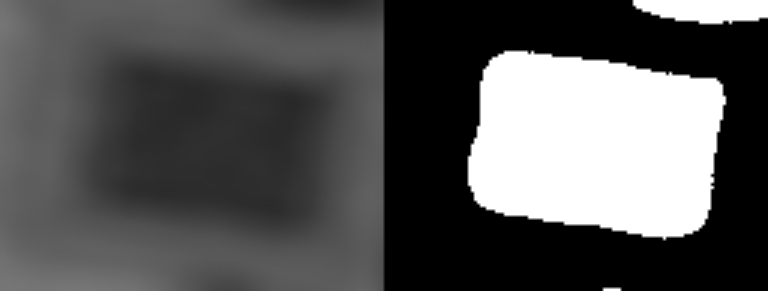

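```bash
cat >> h.py <<'E'
def Rz(deg):
    a=np.radians(deg); c,s=np.cos(a),np.sin(a)
    return np.array([[c,s,0],[s,-c,0],[0,0,-1.]])
def ob(): 
    o=robot.get_obs(); print("t%.1f"%o["clock"],"pos",o["position"].round(4),"F",o["wrist_force"].round(2),"w",round(o["grip_width"],4)); return o
E
python3 - <<'E'
from h import *
T=dict(knife=(.4875,-.2075,.3,81.4),stub=(.523,.0305,.3,-33.9),L=(.4875,-.2068,.2,18.4),hl=(.435,.347,.2,18.4),S=(.57,-.1796,.2,18.4),hs=(.46,-.362,.2,18.4),box=(.528,-.189,.2,18.4),tray=(.537,.173,.2,8))
for k,(x,y,z,a) in T.items():
    for d in(0,180):
        for zz in(z,.13):
            q=robot.inverse_kinematics([x,y,zz],Rz(a+d)); print(k,a+d,zz,None if q is None else np.round(q,2))
E
```

```text
knife 81.4 0.3 [-0.16  0.57  0.79  1.87 -0.51  0.91  0.72]
knife 81.4 0.13 [ 0.24  0.73  0.17  1.99 -0.26  0.44  0.45]
knife 261.4 0.3 [-0.32  0.73  1.15  1.87 -0.76  1.07 -2.15]
knife 261.4 0.13 [ 0.7   0.78 -0.54  1.98  0.72  0.58  2.65]
stub -33.9 0.3 [-0.79  0.72  1.15  1.89 -0.76  1.06 -1.48]
stub -33.9 0.13 [-0.58  0.87  0.77  2.02 -1.    0.69 -1.31]
stub 146.1 0.3 [-0.24  0.46  0.18  1.87 -0.11  0.82  0.98]
stub 146.1 0.13 [-0.13  0.72  0.03  2.01 -0.05  0.42  0.92]
L 18.4 0.2 [ 0.01  0.66  0.53  1.96 -0.54  0.66 -0.37]
L 18.4 0.13 [ 0.12  0.76  0.36  2.   -0.55  0.48 -0.37]
L 198.4 0.2 [ 0.42  0.6  -0.11  1.95  0.11  0.59  2.13]
L 198.4 0.13 [ 0.54  0.74 -0.3   1.98  0.44  0.48  1.82]
hl 18.4 0.2 [-1.09  0.71  0.59  1.89 -0.58  0.72 -1.41]
hl 18.4 0.13 [-1.03  0.81  0.49  1.92 -0.67  0.58 -1.34]
hl 198.4 0.2 [-0.63  0.64 -0.14  1.88  0.14  0.64  1.03]
hl 198.4 0.13 [-0.64  0.75 -0.13  1.91  0.18  0.49  1.  ]
S 18.4 0.2 [-0.11  0.76  0.61  1.78 -0.59  0.79 -0.45]
S 18.4 0.13 [-0.03  0.84  0.48  1.81 -0.61  0.64 -0.44]
S 198.4 0.2 [ 0.33  0.68 -0.11  1.76  0.11  0.71  2.05]
S 198.4 0.13 [ 0.39  0.79 -0.22  1.8   0.28  0.59  1.9 ]
hs 18.4 0.2 [ 0.24  0.75  0.62  1.81 -0.61  0.78 -0.07]
hs 18.4 0.13 [ 0.43  0.8   0.3   1.84 -0.41  0.57 -0.25]
hs 198.4 0.2 [ 0.67  0.67 -0.08  1.8   0.07  0.68  2.44]
hs 198.4 0.13 [ 0.89  0.81 -0.44  1.83  0.55  0.63  2.01]
box 18.4 0.2 [-0.07  0.71  0.58  1.88 -0.57  0.72 -0.41]
box 18.4 0.13 [ 0.04  0.79  0.4   1.91 -0.56  0.55 -0.43]
box 198.4 0.2 [ 0.37  0.64 -0.11  1.86  0.11  0.64  2.08]
box 198.4 0.13 [ 0.44  0.76 -0.22  1.9   0.31  0.52  1.9 ]
tray 8 0.2 [-0.75  0.73  0.63  1.87 -0.62  0.75 -1.2 ]
tray 8 0.13 [-0.69  0.82  0.53  1.9  -0.71  0.61 -1.13]
tray 188 0.2 [-0.3   0.64 -0.09  1.86  0.09  0.65  1.26]
tray 188 0.13 [-0.3   0.75 -0.1   1.89  0.14  0.5   1.22]
```

```bash
python3 - <<'E'
from h import *
robot.movep([.4875,-.2077,.27],Rz(81.4)); ob()
robot.movel([.4875,-.2077,.190],v=.15); ob()
t=cam("top");s=cam("side")
r=.07
P=np.hstack([cv2.resize(ortho(c,.093,.4875-r,.4875+r,-.2077-r,-.2077+r,.5),(390,390)) for c in(t,s)])
cv2.imwrite("pics/h1.png",P)
p=proj(s,[[.4875,-.2077,.07]])[0].astype(int);print(p); crop(s["im"],p[0]-60,p[1]-70,p[0]+60,p[1]+50,5,"pics/h1s.png")
E
```

```text
t3.6 pos [ 0.488  -0.2068  0.2699] F [ 0.15 -0.54 -0.01] w 0.0941
t4.2 pos [ 0.4878 -0.208   0.1904] F [0.91 0.03 0.3 ] w 0.0937
[253 256]
```

View pics/h1.png

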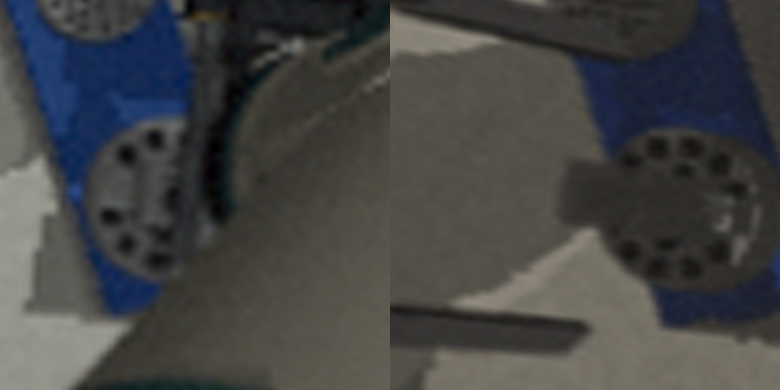

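View pics/h1s.png

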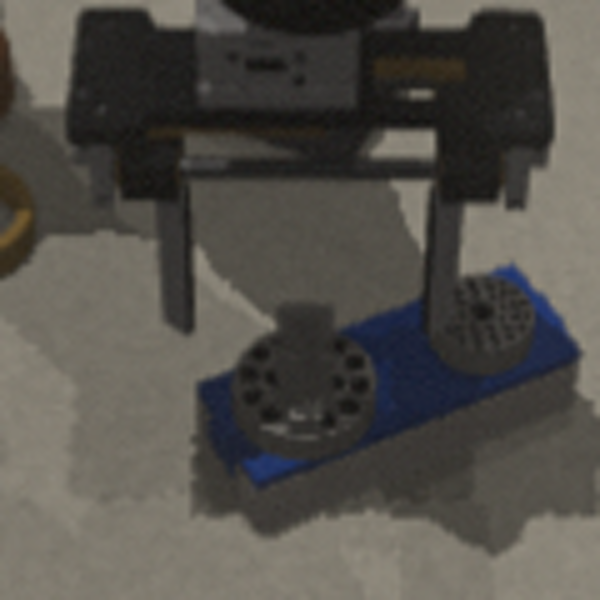

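```bash
python3 - <<'E'
from h import *
robot.movel([.4875,-.2077,.157],v=.08); ob()
robot.clamp(); ob()
p=robot.get_obs()["position"]; robot.movel([p[0],p[1],.25],v=.12); ob()
s=cam("side");crop(s["im"],190,140,330,300,5,"pics/h2s.png")
E
```

```text
t4.9 pos [ 0.4874 -0.2079  0.1569] F [-0.45  0.15  0.07] w 0.0941
t6.0 pos [ 0.4874 -0.2077  0.157 ] F [ 0.09 -0.95 -0.52] w 0.0236
t6.9 pos [ 0.4871 -0.2073  0.2494] F [-0.62 -0.01 -1.77] w 0.0238
```

View pics/h2s.png

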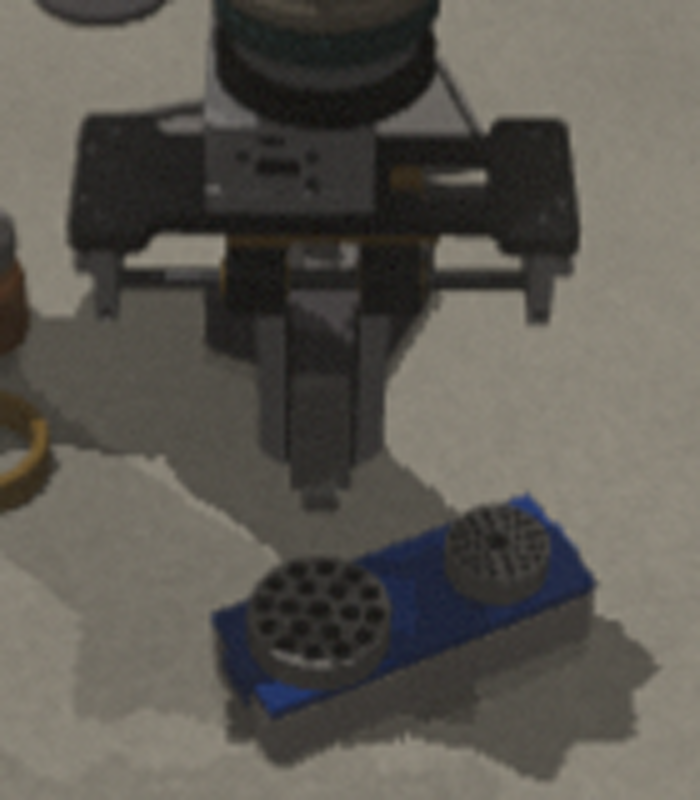

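```bash
python3 - <<'E'
from h import *
robot.movep([.523,.0305,.27],Rz(146.1)); 
robot.movel([.523,.0305,.185],v=.1);robot.wait(.3);o=ob()
s=cam("side");t=cam("top")
P=proj(s,[[.523,.0305,.07]])[0].astype(int);print(P)
crop(s["im"],P[0]-40,P[1]-50,P[0]+40,P[1]+40,8,"pics/h3s.png")
P=proj(t,[[.523,.0305,.07]])[0].astype(int)
crop(t["im"],P[0]-50,P[1]-50,P[0]+50,P[1]+50,5,"pics/h3t.png")
E
```

```text
t9.2 pos [0.5232 0.0306 0.1854] F [ 1.15 -0.31 -1.27] w 0.0239
[253 182]
```

View pics/h3s.png

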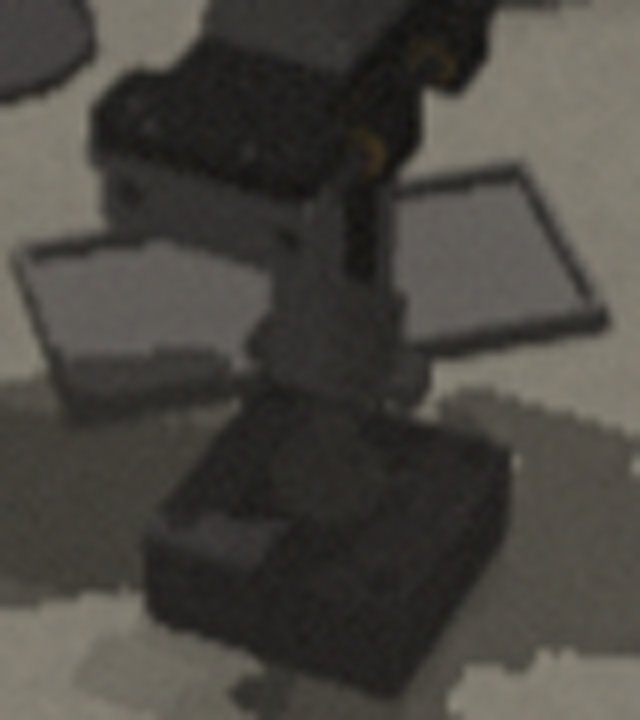

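View pics/h3t.png

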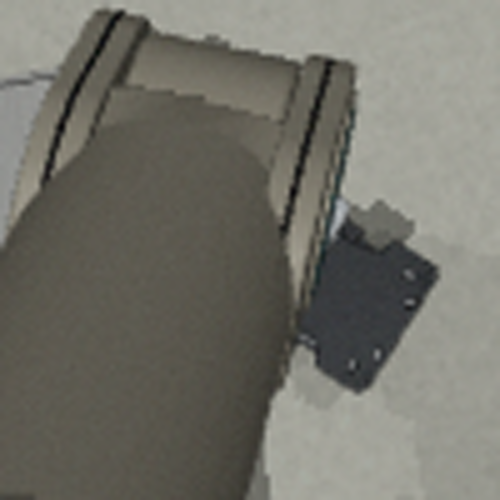

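```bash
python3 - <<'E'
from h import *
robot.movel([.523,.0305,.20],v=.1);robot.wait(.3);o=ob()
s=cam("side")
x0,y0=205,125;im=s["im"][y0:y0+85,x0:x0+95]
g=np.clip((im.astype(float)/120)**.7*255,0,255).astype(np.uint8)
cv2.imwrite("pics/h4s.png",cv2.resize(g,None,fx=8,fy=8,interpolation=cv2.INTER_CUBIC)[:600])
R=o["orientation"];p=o["position"];zb=p[2]-.101
X=R[:,0];Y=R[:,1]
c=np.array([p[0],p[1],zb])
for nm,P in dict(tipA_b=c+X*.029+Y*.0,tipB_b=c-X*.029,A1=c+X*.029+Y*.007,A2=c+X*.029-Y*.007,B1=c-X*.029+Y*.007,B2=c-X*.029-Y*.007,h1=c+X*.017+Y*.012,h2=c+X*.017-Y*.012,h3=c-X*.017+Y*.012,h4=c-X*.017-Y*.012,sh=[.523,.0305,.046]).items():
    q=proj(s,P)[0]; print(nm,np.round((q-[x0,y0])*8))
E
```

```text
t9.9 pos [0.5228 0.0305 0.1996] F [ 0.83  0.42 -1.6 ] w 0.0236
tipA_b [303. 364.]
tipB_b [474. 417.]
A1 [313. 352.]
A2 [293. 377.]
B1 [484. 404.]
B2 [465. 430.]
h1 [355. 353.]
h2 [321. 397.]
h3 [455. 383.]
h4 [421. 428.]
sh [387. 520.]
```

View pics/h4s.png

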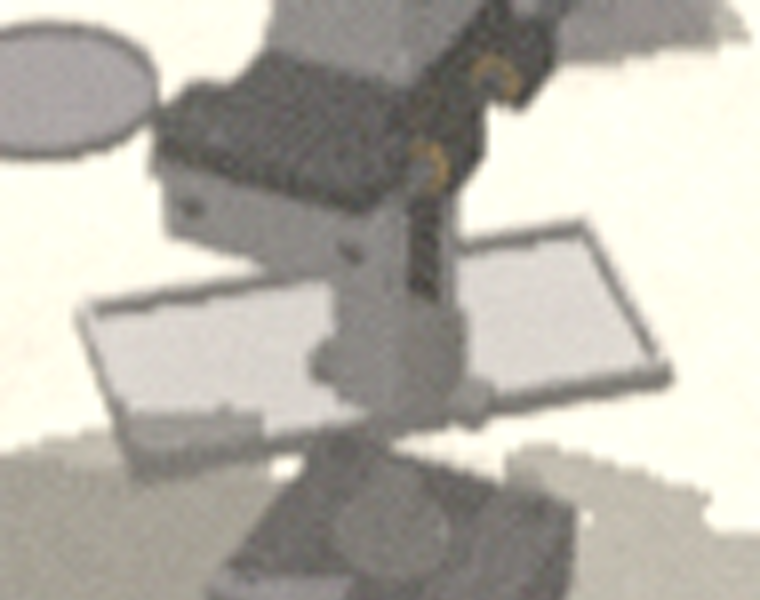

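```bash
python3 - <<'E'
from h import *
o=robot.get_obs()
ims=[cam("side") for _ in range(6)]; s=ims[0]; a=np.mean([i["im"] for i in ims],0)
x0,y0=238,155;im=a[y0:y0+48,x0:x0+42]
g=np.clip((im-15)/(75-15)*255,0,255).astype(np.uint8)
g=cv2.resize(g,None,fx=12,fy=12,interpolation=cv2.INTER_CUBIC)
for k in range(0,504,60): cv2.line(g,(k,0),(k,6),(0,0,255),1)
for k in range(0,576,60): cv2.line(g,(0,k),(6,k),(0,0,255),1)
cv2.imwrite("pics/h5s.png",g)
R=o["orientation"];p=o["position"];zb=p[2]-.101
X=R[:,0];Y=R[:,1];c=np.array([p[0],p[1],zb]);Z=np.array([0,0,1.])
f=lambda P:np.round((proj(s,P)[0]-[x0,y0]+.5)*12-.5)
for nm,P in dict(A1=c+X*.029+Y*.007,A2=c+X*.029-Y*.007,B1=c-X*.029+Y*.007,B2=c-X*.029-Y*.007,A2t=c+X*.029-Y*.007+Z*.01,B2t=c-X*.029-Y*.007+Z*.01,B1t=c-X*.029+Y*.007+Z*.01,h1=c+X*.017+Y*.012,h2=c+X*.017-Y*.012,h3=c-X*.017+Y*.012,h4=c-X*.017-Y*.012,sh=[.523,.0305,.046],shp=[.523,.0485,.046],shm=[.523,.0125,.046],shx=[.541,.0305,.046],tipf=np.array([p[0],p[1],p[2]-.097])-Y*.012+X*.008,tipf2=np.array([p[0],p[1],p[2]-.097])-Y*.012-X*.008).items(): print(nm,f(P))
E
```

```text
A1 [ 79. 173.]
A2 [ 49. 211.]
B1 [335. 251.]
B2 [306. 290.]
A2t [ 48. 172.]
B2t [307. 252.]
B1t [336. 212.]
h1 [142. 175.]
h2 [ 90. 241.]
h3 [292. 221.]
h4 [242. 288.]
sh [190. 426.]
shp [178. 371.]
shm [203. 482.]
shx [275. 418.]
tipf [130. 238.]
tipf2 [202. 260.]
```

View pics/h5s.png

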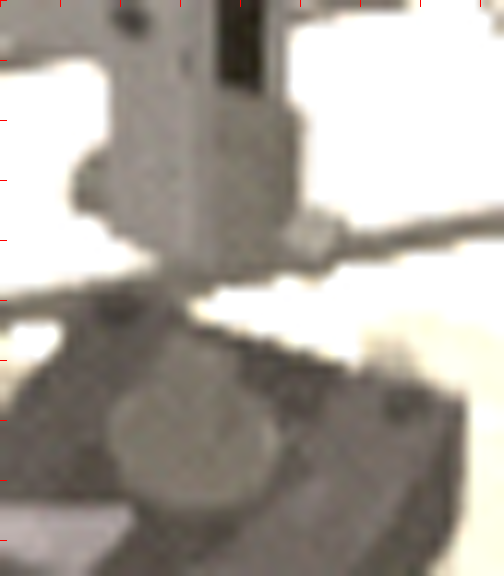

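```bash
python3 - <<'E'
from h import *
o=robot.get_obs();X=o["orientation"][:,0]
b=np.array([.523,.0305])+X[:2]*.0027; print(b)
robot.movel([b[0],b[1],.178],v=.08); robot.wait(.2); f0=ob()["wrist_force"]
for z in np.arange(.176,.1455,-.002):
    robot.movel([b[0],b[1],z],v=.04); robot.wait(.1); o=ob()
    if np.linalg.norm(o["wrist_force"]-f0)>9: break
s=cam("side")
x0,y0=238,155;im=s["im"][y0:y0+48,x0:x0+42].astype(float)
cv2.imwrite("pics/h6s.png",cv2.resize(np.clip((im-15)/60*255,0,255).astype(np.uint8),None,fx=12,fy=12,interpolation=cv2.INTER_CUBIC))
E
```

```text
[0.52075901 0.03200598]
t10.9 pos [0.5211 0.0319 0.1784] F [-0.19 -0.09 -1.26] w 0.0238
t11.2 pos [0.5208 0.032  0.176 ] F [ 0.03  0.77 -2.5 ] w 0.0241
t11.6 pos [0.5207 0.032  0.174 ] F [-0.89 -0.54 -2.4 ] w 0.0237
t11.9 pos [0.5207 0.032  0.172 ] F [-0.4   0.87 -1.41] w 0.0236
t12.3 pos [0.5207 0.032  0.17  ] F [-0.2  -0.56 -1.4 ] w 0.0237
t12.7 pos [0.5207 0.032  0.168 ] F [ 0.05  0.23 -1.75] w 0.0236
t13.0 pos [0.5207 0.032  0.166 ] F [ 0.29  0.9  -0.66] w 0.0237
t13.3 pos [0.5207 0.032  0.164 ] F [-0.91 -0.03 -1.4 ] w 0.0238
t13.7 pos [0.5207 0.032  0.162 ] F [ 0.52  0.25 -1.03] w 0.0238
t14.1 pos [0.5207 0.032  0.16  ] F [-0.81  0.06 -2.37] w 0.0237
t14.4 pos [0.5207 0.032  0.158 ] F [-0.64 -0.42 -1.45] w 0.0234
t14.8 pos [0.5207 0.032  0.156 ] F [-0.78  0.32 -1.56] w 0.0239
t15.1 pos [0.5208 0.032  0.154 ] F [-0.04 -0.42 -1.26] w 0.0236
t15.4 pos [0.5208 0.032  0.152 ] F [ 0.21 -0.18 -0.22] w 0.0239
t15.8 pos [0.5208 0.032  0.15  ] F [-0.16 -0.28 -1.66] w 0.0235
t16.1 pos [0.5208 0.032  0.148 ] F [-0.3   0.87 -1.79] w 0.0238
t16.5 pos [0.521  0.032  0.1469] F [-1.88 -0.4   7.5 ] w 0.0237
```

View pics/h6s.png

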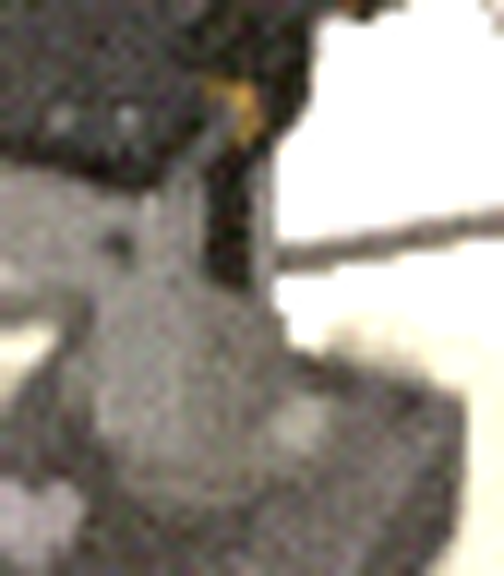

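```bash
python3 - <<'E'
from h import *
robot.gripper_open(); robot.wait(.2)
robot.movel([.5208,.032,.28],v=.2); ob()
robot.movep([.50,-.05,.35],Rz(110)) ; ob()
for n,a in(("side",(215,135,300,230)),("top",(215,165,290,240))):
    c=cam(n); crop(c["im"],*a,6,f"pics/h7{n}.png")
E
```

```text
t18.7 pos [0.5202 0.0322 0.2793] F [-0.65 -0.22 -0.86] w 0.094
t19.2 pos [ 0.4996 -0.0497  0.349 ] F [-0.29  0.   -0.29] w 0.0937
```

View pics/h7side.png

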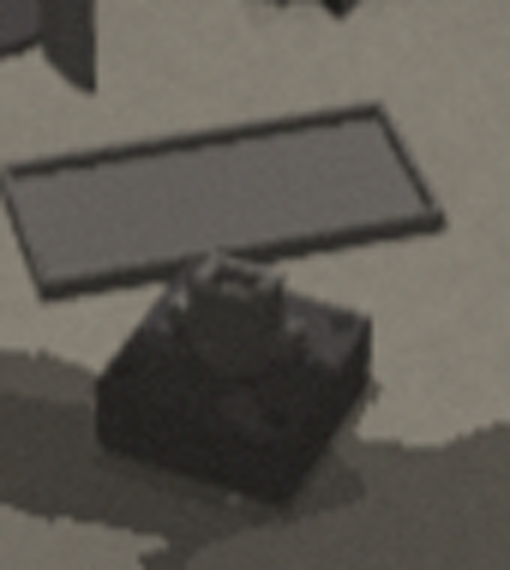

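View pics/h7top.png

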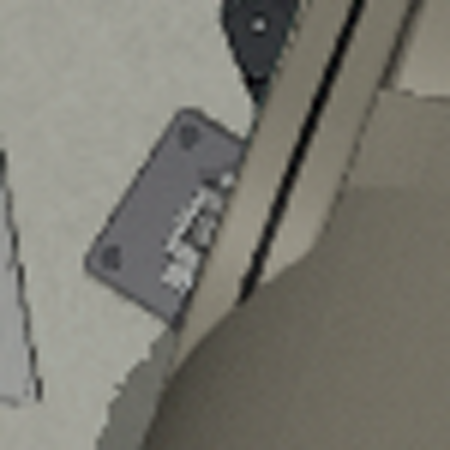

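```bash
python3 - <<'E'
from h import *
c=cam("side"); mm=.5
cx,cy,r=.436,.348,.07
im=ortho(c,.008,cx-r,cx+r,cy-r,cy+r,mm); cv2.imwrite("pics/hl.png",cv2.resize(im,None,fx=1.8,fy=1.8))
c=cam("top")
im2=ortho(c,.008,cx-r,cx+r,cy-r,cy+r,mm);cv2.imwrite("pics/hl.png",cv2.resize(np.hstack([im,im2]),None,fx=1.4,fy=1.4))
E
```

```text
(no output)
```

View pics/hl.png

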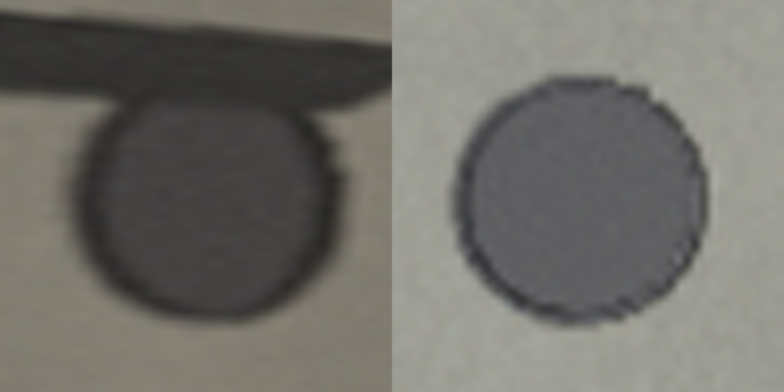

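```bash
python3 - <<'E'
from h import *
robot.movep([.4878,-.2080,.25],Rz(198.4)); 
robot.movel([.4878,-.2080,.185],v=.15);robot.wait(.2);ob()
s=cam("side");crop(s["im"],190,200,330,300,5,"pics/h8s.png")
E
```

```text
t21.7 pos [ 0.4884 -0.2082  0.186 ] F [-0.62 -0.37 -0.28] w 0.0943
```

View pics/h8s.png

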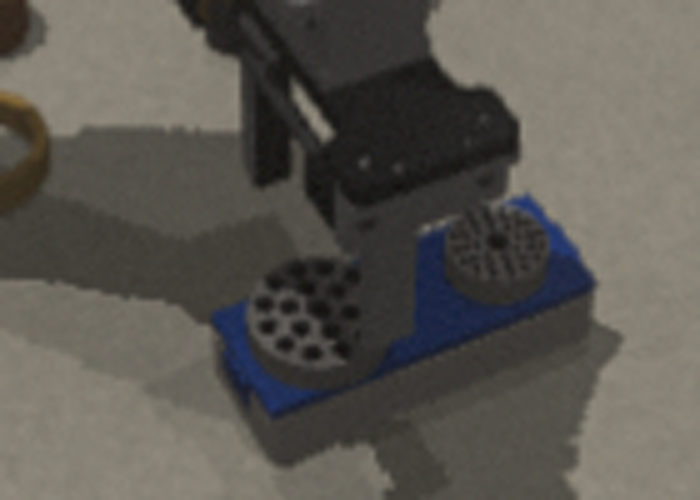

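```bash
python3 - <<'E'
from h import *
robot.movel([.4878,-.2080,.144],v=.1);ob()
robot.clamp(); robot.wait(.2);ob()
robot.movel([.4878,-.2080,.25],v=.12);ob()
s=cam("side");crop(s["im"],190,160,330,300,5,"pics/h9s.png")
E
```

```text
t22.3 pos [ 0.4879 -0.2081  0.144 ] F [-0.43 -0.19  0.16] w 0.0937
t23.1 pos [ 0.4879 -0.208   0.1442] F [-1.62 -0.27  3.87] w 0.0612
t24.1 pos [ 0.4873 -0.2077  0.2492] F [ 1.    0.73 -2.38] w 0.0611
```

View pics/h9s.png

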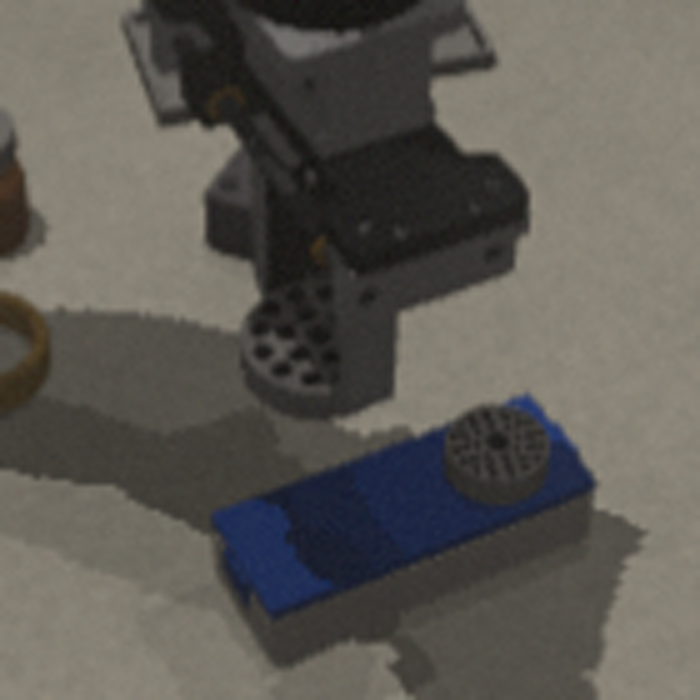

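```bash
python3 - <<'E'
from h import *
robot.movep([.4375,.3505,.25],Rz(198.4)); 
robot.movel([.4375,.3505,.125],v=.12);robot.wait(.2);ob()
s=cam("side");c=s["im"]
P=proj(s,[[.4355,.35,.01]])[0].astype(int);print(P)
crop(c,P[0]-40,P[1]-45,P[0]+50,P[1]+35,7,"pics/h10s.png")
t=cam("top");P=proj(t,[[.4355,.35,.01]])[0].astype(int)
crop(t["im"],P[0]-45,P[1]-45,P[0]+45,P[1]+45,5,"pics/h10t.png")
E
```

```text
t27.6 pos [0.4378 0.3508 0.1256] F [ 0.68 -0.32 -2.48] w 0.0614
[210 134]
```

View pics/h10s.png

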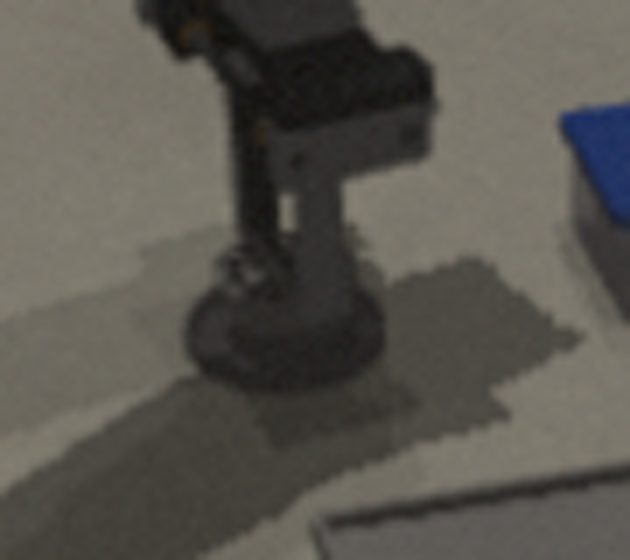

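View pics/h10t.png

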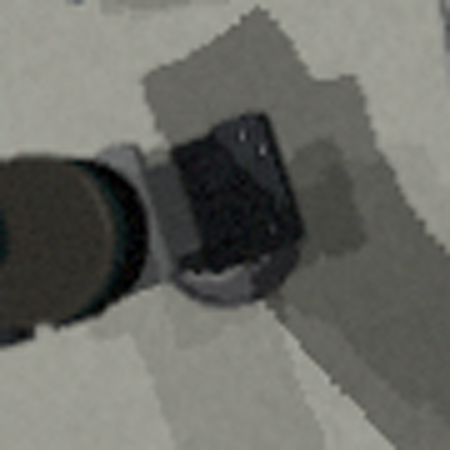

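```bash
python3 - <<'E'
from h import *
f0=ob()["wrist_force"][2]
for z in np.arange(.115,.1055,-.0015):
    robot.movel([.4375,.3505,z],v=.04); robot.wait(.1); o=ob()
    if o["wrist_force"][2]-f0>6: break
robot.gripper_open(); robot.wait(.2)
robot.movel([.4375,.3505,.2],v=.2); robot.movep([.45,.1,.35],Rz(160));ob()
s=cam("side");c=s["im"];crop(c,170,90,260,170,7,"pics/h11s.png")
t=cam("top");P=proj(t,[[.4355,.35,.01]])[0].astype(int)
crop(t["im"],P[0]-35,P[1]-35,P[0]+35,P[1]+35,7,"pics/h11t.png")
E
```

```text
t27.7 pos [0.4376 0.3507 0.1254] F [-0.25 -0.13 -2.72] w 0.0611
t28.2 pos [0.4375 0.3505 0.1149] F [-0.14 -0.44 -3.16] w 0.0612
t28.6 pos [0.4375 0.3505 0.1136] F [ 0.24  0.28 -3.32] w 0.0612
t28.9 pos [0.4375 0.3505 0.112 ] F [ 0.31  0.37 -2.38] w 0.0615
t29.3 pos [0.4375 0.3505 0.1105] F [ 0.03  0.42 -2.71] w 0.0611
t29.6 pos [0.4375 0.3505 0.109 ] F [ 0.1  -0.58 -2.92] w 0.0612
t30.0 pos [0.4375 0.3505 0.1075] F [-0.12 -1.24 -3.19] w 0.0615
t30.3 pos [0.4376 0.3505 0.1072] F [-1.44 -1.42  8.55] w 0.061
t32.9 pos [0.4498 0.1015 0.3492] F [ 0.31  0.13 -0.12] w 0.0937
```

View pics/h11s.png

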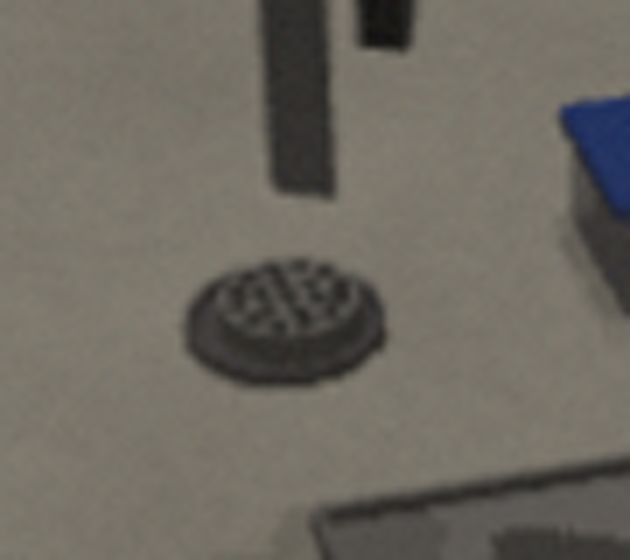

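View pics/h11t.png

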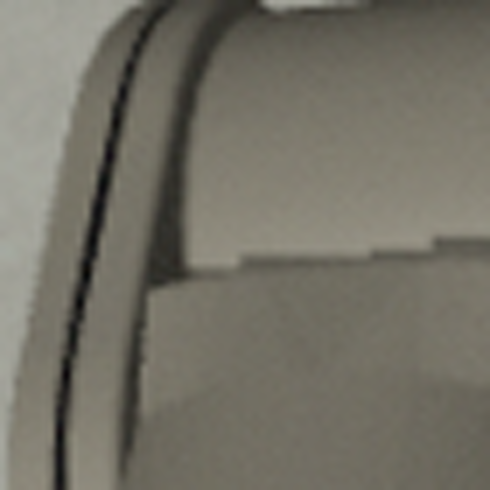

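```bash
python3 - <<'E'
from h import *
from scipy.optimize import least_squares
robot.movep([.5702,-.1805,.25],Rz(198.4))
s=cam("side")
x,y=.5702,-.1805
robot.movel([x,y,.19],v=.15);robot.wait(.2);ob()
s=cam("side");crop(s["im"],230,180,330,290,5,"pics/h12s.png")
E
```

```text
t35.1 pos [ 0.5709 -0.1806  0.1912] F [ 0.27 -0.52 -0.02] w 0.0941
```

View pics/h12s.png

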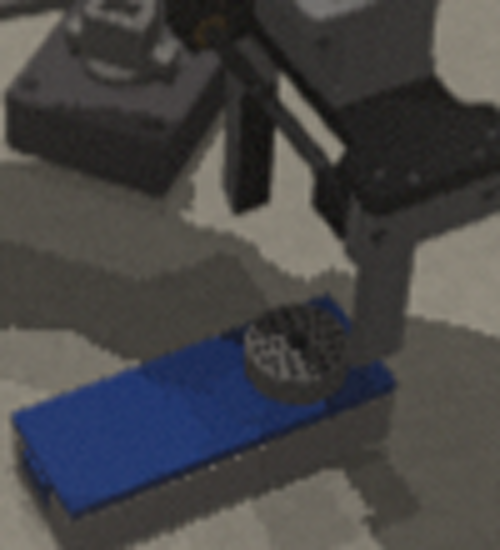

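```bash
python3 - <<'E'
from h import *
s=cam("side");o=robot.get_obs();p=o["position"];Y=o["orientation"][:,1];X=o["orientation"][:,0]
T=p-[0,0,.097]
f=lambda P:(proj(s,P)[0]-[230,180]+.5)*5
for k in(-1,1): print(k,[f(T+k*Y*a+b*X) for a in(.047,.0595) for b in(-.008,.008)])
print(f([p[0],p[1],.056]), toplane(s,[289.6-.1,248.4],.056))
E
```

```text
-1 [array([376.80238361, 347.61744383]), array([343.60376946, 360.8146483 ]), array([392.69616166, 368.00191934]), array([359.32100633, 381.44402567])]
1 [array([265.13026311, 204.39121708]), array([233.26394356, 215.93446314]), array([251.26667667, 186.61011752]), array([219.57698353, 197.95628777])]
[297.7744474  339.65469152] [[ 0.57097283 -0.18352536  0.056     ]]
```

```bash
python3 - <<'E'
from h import *
x,y=.5680,-.1815
robot.movel([x,y,.165],v=.1);robot.movel([x,y,.144],v=.08);ob()
robot.clamp(); robot.wait(.2);ob()
robot.movel([x,y,.25],v=.12);ob()
s=cam("side");crop(s["im"],200,140,340,290,4,"pics/h13s.png")
E
```

```text
t36.0 pos [ 0.5676 -0.1814  0.1433] F [ 0.49 -0.42 -0.17] w 0.0938
t37.0 pos [ 0.568  -0.1815  0.144 ] F [ 0.68 -0.27  1.09] w 0.045
t38.0 pos [ 0.5675 -0.1812  0.2492] F [ 0.05 -0.37 -2.75] w 0.0453
```

View pics/h13s.png

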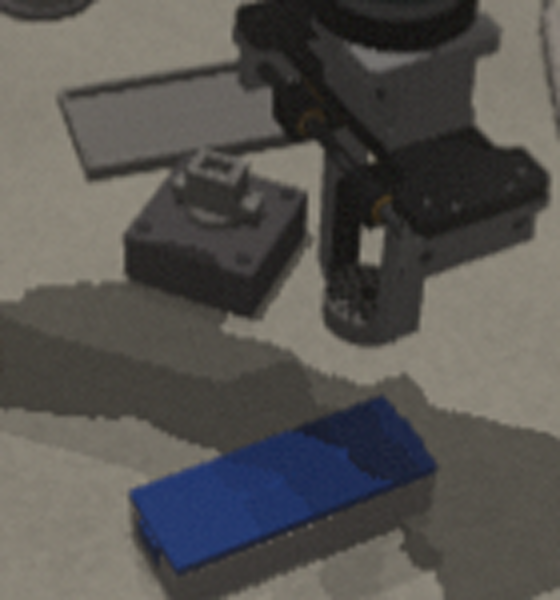

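```bash
python3 - <<'E'
from h import *
x,y=.4625,-.3615
robot.movep([x,y,.25],Rz(198.4)); 
robot.movel([x,y,.122],v=.12);robot.wait(.2);ob()
s=cam("side");c=s["im"]
P=proj(s,[[.46,-.3625,.01]])[0].astype(int)
crop(c,P[0]-45,P[1]-60,P[0]+45,P[1]+40,6,"pics/h14s.png")
t=cam("top");P=proj(t,[[.46,-.3625,.01]])[0].astype(int)
crop(t["im"],P[0]-45,P[1]-45,P[0]+45,P[1]+45,5,"pics/h14t.png")
E
```

```text
t40.3 pos [ 0.4628 -0.3617  0.1227] F [ 0.78 -0.8  -2.01] w 0.0453
```

View pics/h14s.png

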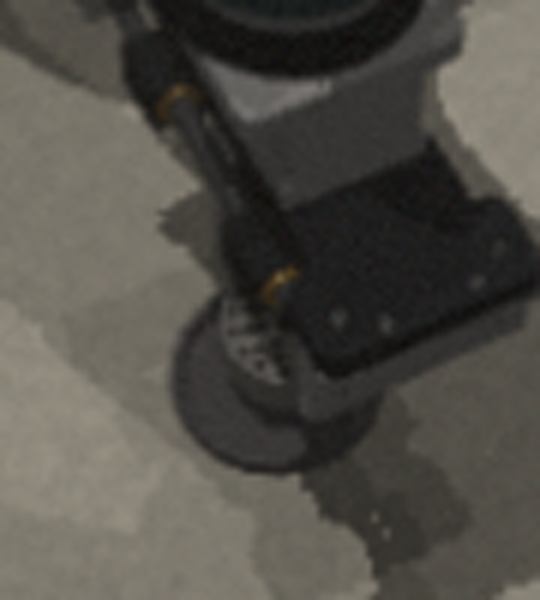

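View pics/h14t.png

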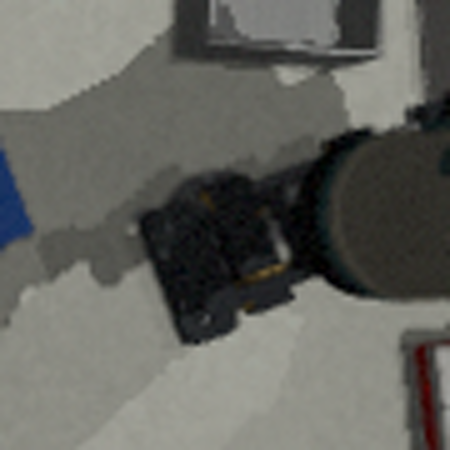

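```bash
python3 - <<'E'
from h import *
x,y=.459,-.3615
robot.movel([x,y,.118],v=.06);robot.wait(.1);f0=ob()["wrist_force"][2]
for z in np.arange(.1125,.1055,-.0015):
    robot.movel([x,y,z],v=.04); robot.wait(.1); o=ob()
    if o["wrist_force"][2]-f0>6: break
robot.gripper_open(); robot.wait(.2)
robot.movel([x,y,.2],v=.2); robot.movep([.48,-.02,.40],Rz(198.4));ob()
s=cam("side");c=s["im"]
P=proj(s,[[.46,-.3625,.01]])[0].astype(int)
crop(c,P[0]-35,P[1]-35,P[0]+35,P[1]+35,6,"pics/h15s.png")
t=cam("top");P=proj(t,[[.46,-.3625,.01]])[0].astype(int)
crop(t["im"],P[0]-35,P[1]-35,P[0]+35,P[1]+35,6,"pics/h15t.png")
cv2.imwrite("pics/h15.png",np.hstack([cv2.imread("pics/h15s.png"),cv2.imread("pics/h15t.png")])[:, :800])
cv2.imwrite("pics/h15f.png",t["im"]);cv2.imwrite("pics/h15g.png",s["im"])
E
```

```text
t40.8 pos [ 0.4589 -0.3615  0.1179] F [ 0.4  -0.71 -1.57] w 0.0447
t41.2 pos [ 0.459  -0.3615  0.1124] F [ 1.69  1.06 -2.55] w 0.0451
t41.5 pos [ 0.459  -0.3615  0.111 ] F [-0.8   0.91 -1.73] w 0.0453
t41.9 pos [ 0.459  -0.3615  0.1095] F [-0.79  0.13 -2.13] w 0.0451
t42.2 pos [ 0.459  -0.3615  0.108 ] F [-0.29  0.12 -1.17] w 0.045
t42.6 pos [ 0.4592 -0.3617  0.107 ] F [-0.48 -0.06  5.46] w 0.0453
t45.7 pos [ 0.48   -0.021   0.3994] F [-0.5   0.24  0.35] w 0.0936
```

View pics/h15.png

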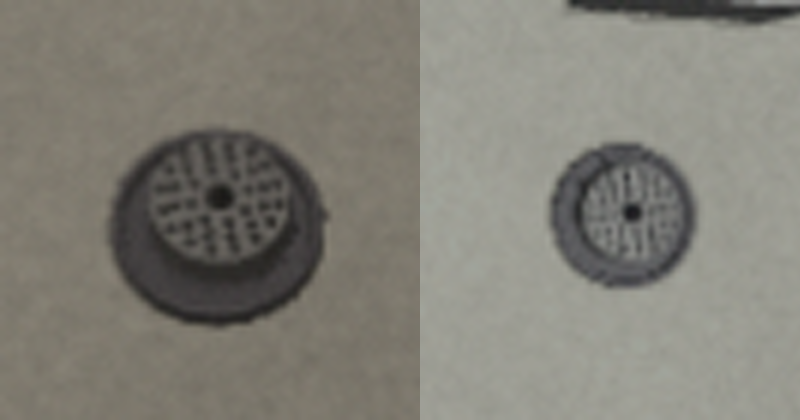

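View pics/h15f.png

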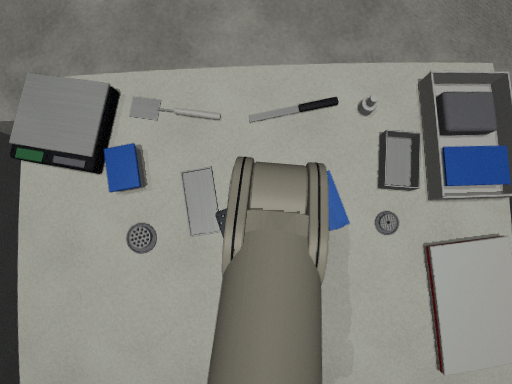

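View pics/h15g.png

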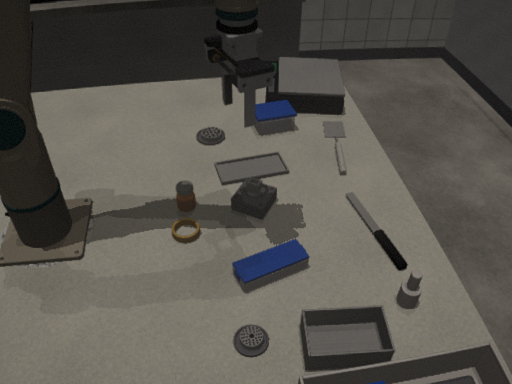

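```bash
python3 - <<'E'
from h import *
s=cam("side");mm=.5
cx,cy,r=.525,-.195,.12
im=ortho(s,.04,cx-r,cx+r,cy-r,cy+r,mm)
hsv=cv2.cvtColor(im,cv2.COLOR_BGR2HSV); m=cv2.inRange(hsv,(100,120,30),(130,255,255)); print(rectpose(m,cx+r,cy+r,mm)[:3])
q=cv2.moments(m,True);print(o2w((q['m10']/q['m00'],q['m01']/q['m00']),cx+r,cy+r,mm),0.5*np.degrees(np.arctan2(2*q['mu11'],q['mu20']-q['mu02'])))
E
```

```text
(array([ 0.5263    , -0.19640002], dtype=float32), array([ 60.39951, 164.43843], dtype=float32), np.float32(-161.56506))
[ 0.52729995 -0.19610171] 71.58323986769514
```

```bash
python3 - <<'E'
from h import *
x,y=.526,-.194
robot.movep([x,y,.25],Rz(198.4)); robot.movel([x,y,.155],v=.15);robot.wait(.2)
s=cam("side");crop(s["im"],200,190,340,300,5,"pics/h16s.png");ob()
E
```

```text
t47.9 pos [ 0.5265 -0.1941  0.1559] F [ 0.68 -0.61 -0.72] w 0.094
```

View pics/h16s.png

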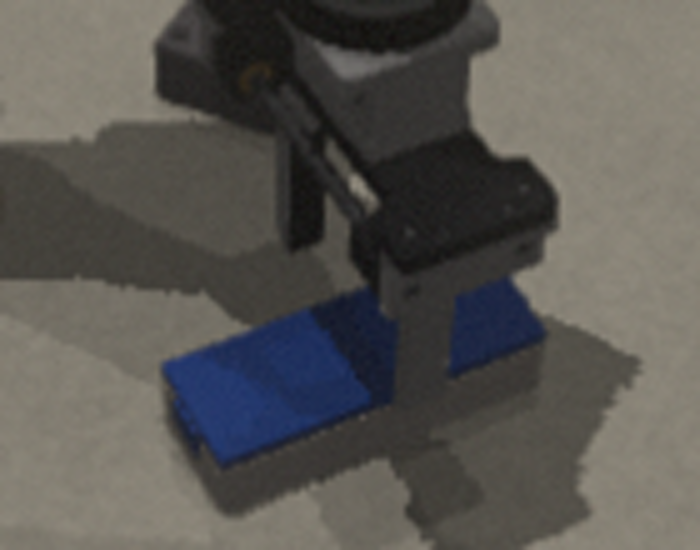

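```bash
python3 - <<'E'
from h import *
x,y=.5235,-.1945
robot.movel([x,y,.112],v=.08);ob()
robot.clamp();robot.wait(.2);ob()
robot.movel([x,y,.21],v=.1);ob()
s=cam("side");crop(s["im"],190,160,340,300,5,"pics/h17s.png")
E
```

```text
t48.5 pos [ 0.5235 -0.1946  0.1119] F [-0.59  0.04  0.23] w 0.094
t49.4 pos [ 0.5235 -0.1944  0.1122] F [-0.61  2.    3.81] w 0.06
t50.5 pos [ 0.5231 -0.1943  0.2094] F [-0.41  0.19 -4.28] w 0.0601
```

View pics/h17s.png

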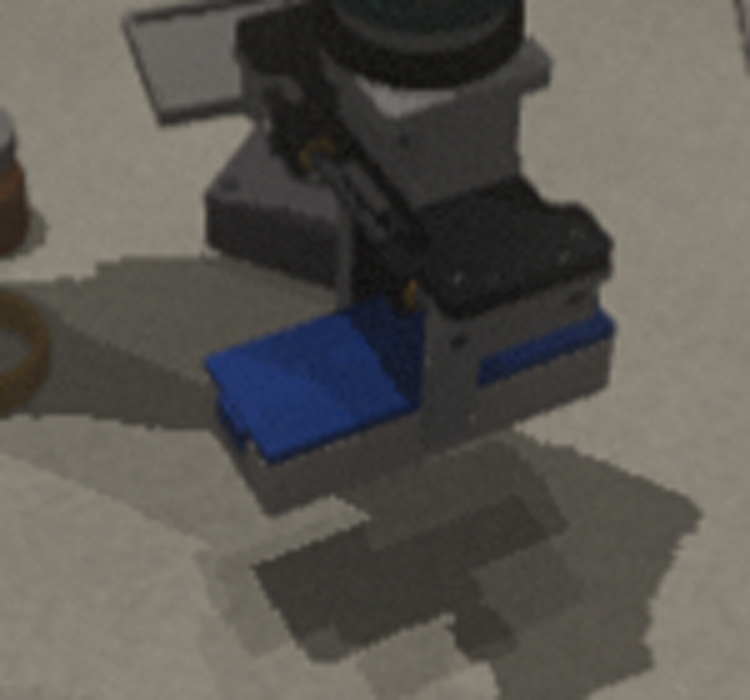

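```bash
python3 - <<'E'
from h import *
robot.movel([.5235,-.1945,.32],v=.2)
robot.movep([.537,.170,.32],Rz(188.3)); robot.movel([.537,.170,.145],v=.12);robot.wait(.2);ob()
for n in("side","top"):
    c=cam(n);P=proj(c,[[.537,.17,.02]])[0].astype(int);crop(c["im"],P[0]-65,P[1]-55,P[0]+65,P[1]+55,6,f"pics/h18{n}.png")
E
```

```text
t54.4 pos [0.5372 0.1701 0.1454] F [ 0.68  0.23 -3.19] w 0.0595
```

View pics/h18side.png

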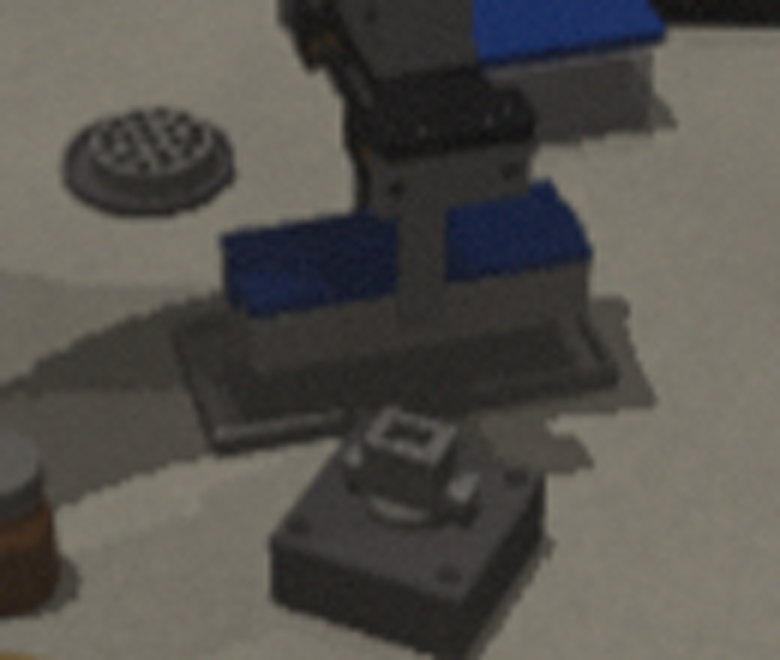

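View pics/h18top.png

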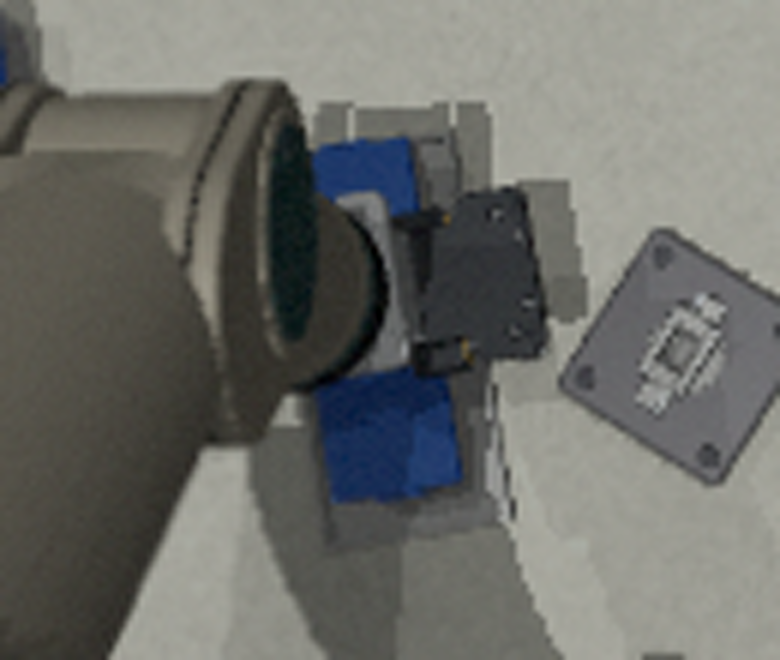

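```bash
python3 - <<'E'
from h import *
x,y=.5313,.1693
robot.movel([x,y,.130],v=.06);robot.wait(.2);f0=ob()["wrist_force"][2]
for z in np.arange(.127,.1148,-.0015):
    robot.movel([x,y,z],v=.04); robot.wait(.1); o=ob()
    if o["wrist_force"][2]-f0>6: break
for n in("side","top"):
    c=cam(n);P=proj(c,[[.537,.17,.02]])[0].astype(int);crop(c["im"],P[0]-65,P[1]-55,P[0]+65,P[1]+55,6,f"pics/h19{n}.png")
E
```

```text
t55.1 pos [0.5316 0.1693 0.1301] F [-0.38 -0.38 -3.74] w 0.0597
t55.5 pos [0.5313 0.1693 0.127 ] F [ 0.37 -0.1  -2.16] w 0.0604
t55.9 pos [0.5313 0.1693 0.1255] F [-0.26  0.68 -2.67] w 0.0597
t56.2 pos [0.5313 0.1693 0.124 ] F [ 0.27  0.77 -1.79] w 0.0596
t56.5 pos [0.5313 0.1693 0.1225] F [ 0.74 -0.14 -3.  ] w 0.0597
t56.9 pos [0.5313 0.1693 0.121 ] F [-0.72 -0.6  -2.65] w 0.0599
t57.2 pos [0.5313 0.1693 0.1195] F [-0.28 -0.01 -2.83] w 0.0597
t57.6 pos [0.5313 0.1693 0.118 ] F [-0.15 -0.01 -2.88] w 0.06
t58.0 pos [0.5313 0.1693 0.1165] F [-0.3   0.11 -2.76] w 0.0596
t58.3 pos [0.5314 0.1693 0.1161] F [-2.83 -0.69  7.47] w 0.0599
```

View pics/h19side.png

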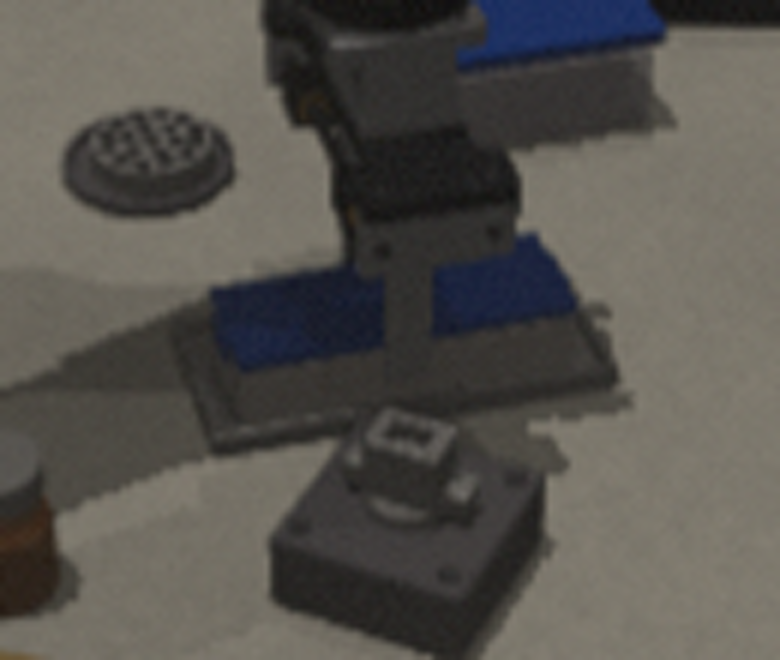

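View pics/h19top.png

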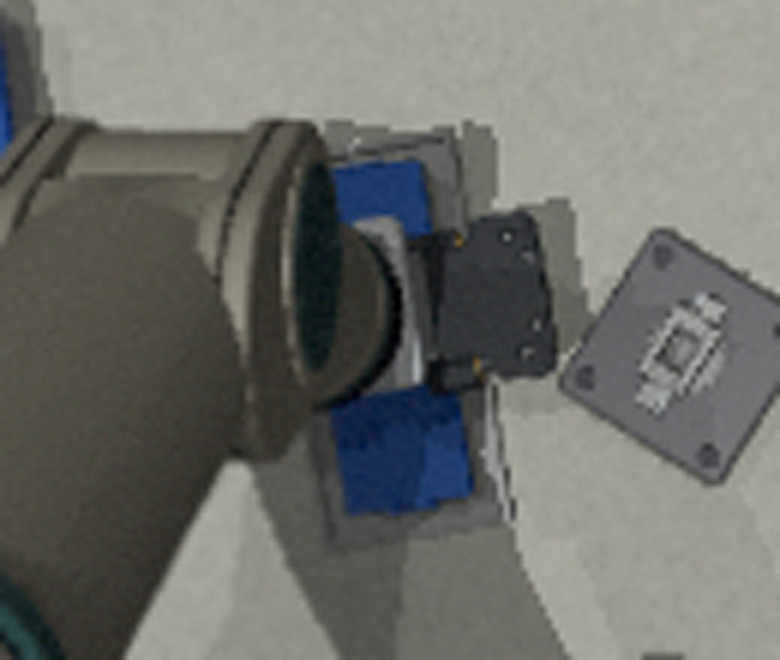

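```bash
python3 - <<'E'
from h import *
robot.gripper_open();robot.wait(.2)
p=robot.get_obs()["position"]
robot.movel([p[0],p[1],.30],v=.15); robot.set_joints([-1.251,0.628,0.038,1.517,-0.027,0.996,-0.02]); robot.wait(.3);ob()
t=cam("top");s=cam("side");cv2.imwrite("pics/ft.png",t["im"]);cv2.imwrite("pics/fs.png",s["im"])
crop(t["im"],120,150,320,270,4,"pics/ftc.png");crop(s["im"],180,110,310,230,5,"pics/fsc.png")
E
```

```text
t62.9 pos [0.2448 0.6024 0.3031] F [-0.41 -0.05 -0.39] w 0.0938
```

View pics/ftc.png

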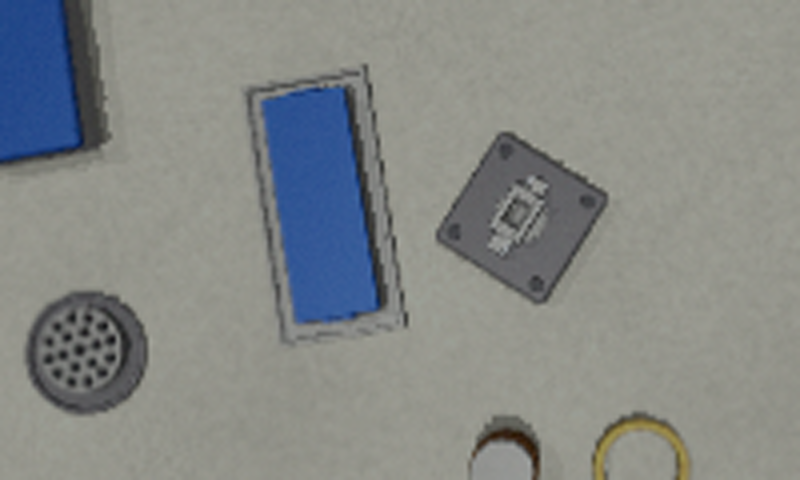

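View pics/fsc.png

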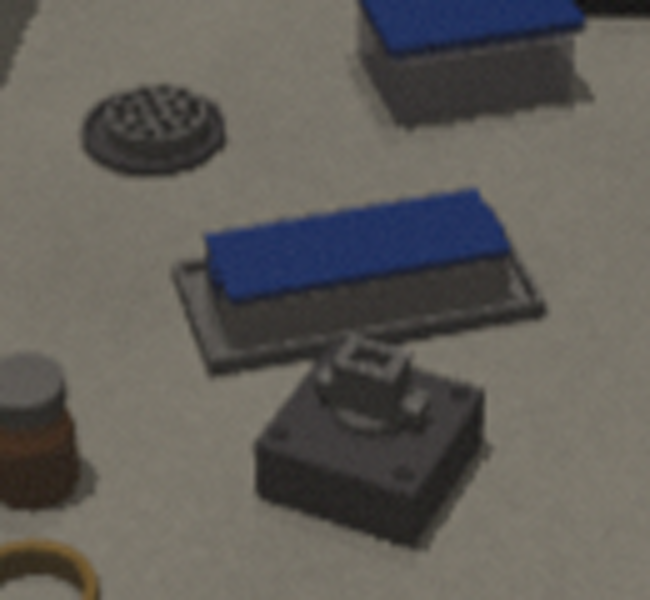

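View pics/ft.png

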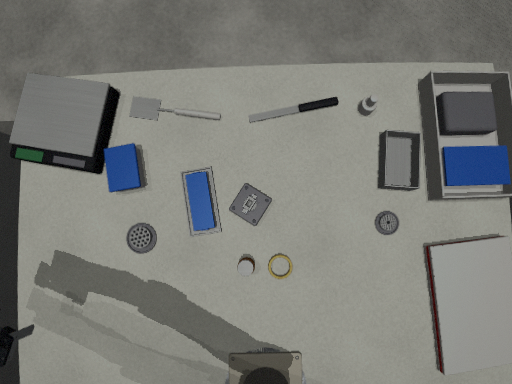

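```bash
python3 - <<'E'
from h import *
robot.sign_off(); ob()
E
```

```text
the job is handed in; nothing more can be done
the job is handed in; nothing more can be done
```

The job is done and handed in, with the arm clear at its start pose and the gripper open. `sign_off` gives no verdict, so success is judged from the checks below. The last clock reading before hand-in was 62.9 s of the 131 s allowed.

1. **Knife:** I turned it to the stub's yaw (about -34°) and shifted it 2.7 mm to correct for an off-centre grip. It slid down with no side force and met the shoulder at the expected height. Both views show it upright and keyed.
2. **Hole plates:** Each met its holder floor at the expected height (tool at about 107 mm). The pictures show each lying flat in its own holder, apparently close to centred.
3. **Box:** Contact was at tool height 116 mm, which matches the tray floor. The final pictures show it lid up, flat and inside all four tray walls.

- **Camera disagreement:** The two cameras differed by up to about 7 mm in y at the far holders, and I corrected using views of the held parts. Those corrections shifted the small plate by 3.5 mm and the box by about 6 mm before lowering.
- **Not measured after release:** I did not re-measure the final positions numerically. They rest on the contact heights and the last pictures. The knife's 4 mm limit also rests on its bore, which allows at most about 2.5 mm of play on the stub.

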